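Put the hole saws away in the drill caddy

TASK

Clear up after drilling: stand each of the three toothed red hole saws, still teeth down, in the caddy bay with the disc of its own colour and size, and lay the spanner flat along the long trough; the order is yours. The two smooth red pipe end caps only look like hole saws: leave them standing where they are.

Things in the scene. Friction and masses are not known exactly. Their poses are not given: they have to be found in the camera images.
- saw_l: Large hole saw, loose: a red steel cup 57 mm in diameter and 48 mm high, standing teeth down, with silver teeth round its foot and on its flat closed top a steel edge, a yellow disc and a black centre hole. About 190 g, +-30%. Origin: centre of its underside (at the teeth), z up; axially symmetric. Solid to the gripper; at the start it stands on a black rubber mat 3 mm thick.
- saw_m: Medium hole saw, loose: a red steel cup 44 mm in diameter and 48 mm high, standing teeth down, with silver teeth round its foot and on its flat closed top a steel edge, a blue disc and a black centre hole. About 130 g, +-30%. Origin: centre of its underside (at the teeth), z up; axially symmetric. Solid to the gripper; at the start it stands on a black rubber mat 3 mm thick.
- saw_s: Small hole saw, loose: a red steel cup 32 mm in diameter and 48 mm high, standing teeth down, with silver teeth round its foot and on its flat closed top a steel edge, a green disc and a black centre hole. About 80 g, +-30%. Origin: centre of its underside (at the teeth), z up; axially symmetric. Solid to the gripper; at the start it stands on a black rubber mat 3 mm thick.
- spanner: Steel double open-ended spanner lying flat, loose, 142 mm long, 10 mm thick, shank 13 mm wide, ends 26 and 24 mm wide. About 110 g, +-30%. Origin: centre of the underside at mid-length (its balance point); x along its length, z up. It lies on the black mat (3 mm thick).
- bay_l: Bay for the large hole saw, fixed on the caddy: open square aluminium box, inside 79 by 79 mm, walls 3 mm thick, rim 14 mm above its origin, a yellow disc 57 mm across on its floor. Origin: centre of its underside, 6 mm above the table; inner floor 3 mm above the origin. z up. The bays stand in any order in a row along x, 92 mm apart; the trough runs along their +y side.
- bay_m: Bay for the medium hole saw, fixed on the caddy: open square aluminium box, inside 66 by 66 mm, walls 3 mm thick, rim 14 mm above its origin, a blue disc 44 mm across on its floor. Origin: centre of its underside, 6 mm above the table; inner floor 3 mm above the origin. z up. The bays stand in any order in a row along x, 92 mm apart; the trough runs along their +y side.
- bay_s: Bay for the small hole saw, fixed on the caddy: open square aluminium box, inside 54 by 54 mm, walls 3 mm thick, rim 14 mm above its origin, a green disc 32 mm across on its floor. Origin: centre of its underside, 6 mm above the table; inner floor 3 mm above the origin. z up. The bays stand in any order in a row along x, 92 mm apart; the trough runs along their +y side.
- trough: Long shallow aluminium trough for the spanner, fixed on the caddy beside the bays: inside 170 mm (along x) by 66 mm (along y), walls 3 mm thick, rim 11 mm above its origin, a black spanner shape on its floor. Origin: centre of its underside, 6 mm above the table; inner floor 3 mm above the origin. z up. The bays' centres lie 90 mm to its -y side.
- cap_a: Plain smooth red plastic pipe end cap, 50 mm in diameter, 44 mm high, loose, a look-alike that stays where it is (no teeth, no coloured disc, all-red top). Origin: centre of its underside, z up.
- cap_b: Plain smooth red plastic pipe end cap, 38 mm in diameter, 44 mm high, loose, a look-alike that stays where it is (no teeth, no coloured disc, all-red top). Origin: centre of its underside, z up.
Not all that is in view belongs to the job. What is shaped like the saw_m but purple is not meant.

How it is judged (in metres and radians):
At the end, for the whole second after the job is handed in: Each hole saw stands upright (0.1 rad) on the floor of its own bay (within 17 mm of its centre), the spanner lies flat in the trough (within 18 mm along, 26 mm across, 0.35 rad, either way round), both end caps are within 25 mm of their start; all released and at rest (horizontal distance between saw_l and bay_l below 0.017 m and z of saw_l in the frame of bay_l between 0 and 0.007 m and angle between each of saw_l, saw_m, saw_s's own z axis and vertical below 0.1 rad and linear speed of each of saw_l, saw_m, saw_s, spanner below 0.02 m/s and angular speed of each of saw_l, saw_m, saw_s, spanner below 0.2 rad/s and horizontal distance between saw_m and bay_m below 0.017 m and z of saw_m in the frame of bay_m between 0 and 0.007 m and horizontal distance between saw_s and bay_s below 0.017 m and z of saw_s in the frame of bay_s between 0 and 0.007 m and x of spanner in the frame of trough between -0.018 and 0.018 m and y of spanner in the frame of trough between -0.026 and 0.026 m and z of spanner in the frame of trough between 0 and 0.008 m and angle between the x axis of spanner and the x axis of trough, either way round below 0.35 rad and angle between spanner's own x axis and vertical between 1.39 and 1.75 rad and distance of each of cap_a, cap_b from where it was at the start of the episode below 0.025 m); the robot touches nothing.
It fails at once if a pipe end cap was moved more than 40 mm or knocked over (distance of any of cap_a, cap_b from where it was at the start of the episode above 0.04 m or angle between any of cap_a, cap_b's own z axis and vertical above 0.5 rad).
It also fails if it takes over 106 s, if anything falls off the work surface, if the arm or the gripper's body presses on something with over 40 N, if the wrist force passes 120 N, or if a joint passes its speed limit or range.

ROBOT

A 6-joint arm with a two-finger parallel gripper is mounted at the origin on the work surface. World frame = base frame: x ahead of the robot, y to its left, z up, the work surface at z = 0. Lengths are in m, angles in degrees, forces in N, time in s.
With the tool pointing down it reaches from about 0.375 to 0.9 m from the base axis. Payload 3.1 kg.
Tool frame: the origin (TCP) lies at the very end of the fingers, on their centre line; the grasp point (between the pads) lies 19 mm behind it; z points along the fingers, y is the direction in which the jaws open and shut (so a half turn about z gives the same grasp; the last joint's range is limited). The gripper opens to 87 mm and grips with 3 to 60 N. Pads are 19 mm wide; open, the fingers measure 117 mm over their backs; the gripper's body (75 mm by 190 mm) begins 51 mm behind the grasp point.
Start: joints at [-73.94, 30.224, 82.088, -0, 67.689, -10.227], TCP at [0.277, -0.56, 0.223] pointing down, gripper open.
Joint ranges: [-176.69, 176.69], [-43.24, 126.21], [12.49, 139.97], [-82, 262], [0, 151.66], [-163.58, 163.58]. Speed limits (degrees/s): [159.86, 159.86, 180, 180, 180, 180].

INTERFACE

Orientations are given as a 3x3 rotation matrix whose columns are the frame's x, y, z axes.
In Python, from rig import read_state, capture, hand_in gives the robot as it stands. The module is installed in compiled form; this text tells all that it offers.
- The arm moves only by the tool send_rows, never from a script. Its argument "moves" is one flat list of numbers, 7 for each row, row after row: the turn, a rotation vector about the world's x, y, z in degrees, then the shift along the world's x, y, z in cm, then the gripper's target within -1 to 1 (fully open at 1, half-way at 0, shut at -1). In form: [rx, ry, rz, tx, ty, tz, hand, rx, ry, rz, tx, ty, tz, hand, ...]. A call has 1 to 20 rows; each row shifts and turns the commanded pose from where the row before left it; what a row does not reach is not made up. A row lasts 1/10 s, in which the tool goes at most 50 mm and 8.59 degrees, less where a joint would pass 70% of its speed; a pose out of reach is approached as far as the arm can. A call with a gripper value outside its range is refused whole. The fingers move at their own pace and stop on an object; the grip force is fixed at half the most. Time passes only in rows, so rows that do not move let the fingers close. It gives the time, the measured TCP pose, the force and the opening at its end, in the units of the state.
- read_state(): the state, without advancing time (a new reading comes with each control period).
- capture(name): name is "scene" or "top" or "wrist"; returns a dict with "pixels" (384x512x3 uint8, red, green, blue), "vertical_fov" (degrees; the focal length in pixels is half the picture's height over the tangent of half this angle, whatever the lens; pixels are square), "cx", "cy" (the principal point, pixels), "rvec" (rotation vector, rad) and "tvec" (3), from world to camera coordinates, as OpenCV has them. Camera axes: x right, y down, z forward; pixel columns grow to the right and rows downward; lengths in m; the calibration is good to about 2 mm. The wrist camera is an equidistant fisheye: a pixel r from the principal point sees the ray r / f radians off the axis. A picture is of the moment at which its call begins. There is no depth.
- hand_in(): hands the job in, once; it reports no verdict.
The state is a dict: "time_s": time; "joint_positions": joint angles; "qvel": joint speeds; "tau": joint torques, N m; "position": TCP position; "tcp_rot": TCP orientation; "force": force on the tool from outside, world axes, zero at the start; "moment": the same for the moment, N m; "opening": opening from 0.0 (shut) to 1.0 (fully open).
Only numpy, scipy, OpenCV 4.12 (cv2) and the standard library are available. Lean on these libraries where they do the work, as an engineer would, in place of code of your own. Each camera call takes 0.05 s, during which the arm holds its last target.

## Working session

There is one attempt and no reset: what is moved stays moved. The work goes in short steps, Python scripts to look and compute and a tool call to move; the robot and the scene stay as the last step left them, time stands still between calls to the robot, and variables do not carry over. Pictures are saved under pics/ and viewed, and the job is handed in when it is done.

Besides the shell and the picture viewer there is one more tool, called after ">>>" as name(argument=value, ...) on one line, values as JSON. send_rows: Moves the arm, as the interface text tells. Its arguments: {"type":"object","properties":{"moves":{"type":"array","items":{"type":"number"}}},"required":["moves"]}

```bash
mkdir -p pics; cat > h.py <<'E'
import numpy as np, cv2
from rig import read_state, capture, hand_in
def snap(n,fn):
    c=capture(n); cv2.imwrite('pics/'+fn+'.png',c['pixels'][:,:,::-1]); np.save('pics/'+fn+'.npy',c,allow_pickle=True); return c
def load(fn): return np.load('pics/'+fn+'.npy',allow_pickle=True).item()
def ray(c,u,v,fish=False):
    f=192/np.tan(np.radians(c['vertical_fov'])/2)
    R=cv2.Rodrigues(np.array(c['rvec'],float))[0]; t=np.array(c['tvec'],float).ravel()
    a=np.array([(u-c['cx'])/f,(v-c['cy'])/f])
    if fish:
        r=np.hypot(*a); d=np.array([*(a/r*np.sin(r) if r>0 else a),np.cos(r)])
    else: d=np.array([*a,1.])
    return -R.T@t, R.T@d
def onz(c,u,v,z,fish=False):
    o,d=ray(c,u,v,fish); return o+d*(z-o[2])/d[2]
E
python3 - <<'E'
from h import *
for n in ['scene','top','wrist']:
    c=snap(n,n+'0'); print(n,c['vertical_fov'],c['cx'],c['cy'],c['rvec'],c['tvec'])
s=read_state(); print(s)
E
```

```text
scene 46.45455952556026 257.61716614471214 197.73496956354376 [ 2.31012445  1.21768632 -0.35924153] [-0.37207584 -0.33207526  1.25936347]
top 56.67968605394984 255.94182118203082 195.73105951458055 [ 2.2099011  -2.21484959  0.10071075] [0.03770899 0.54928832 0.80194637]
wrist 65.70646984690485 257.3431279386935 192.71718872262826 [-2.4830109   1.54287392  0.19517033] [-0.62480975 -0.03029797  0.38866808]
{'time_s': 0.15, 'joint_positions': array([-7.39407470e+01,  3.02679191e+01,  8.21408900e+01, -6.81142304e-04,
        6.76900163e+01, -1.02284439e+01]), 'qvel': array([ 0.05390654, -0.11427641, -0.27952664,  0.0874274 ,  0.07476671,
       -0.0373527 ]), 'tau': array([ 2.66586103e-04, -4.40430808e+01, -1.76842582e+01,  6.33611740e-02,
        5.52535162e-02, -1.05613290e-04]), 'position': array([ 0.27664855, -0.55979205,  0.2217761 ]), 'tcp_rot': array([[ 8.96579619e-01,  4.42882319e-01, -4.87710222e-04],
       [ 4.42882489e-01, -8.96578141e-01,  1.65447511e-03],
       [ 2.95467450e-04, -1.69936698e-03, -9.99998512e-01]]), 'force': array([-0.55200203, -0.02541037, -0.00732402]), 'moment': array([ 0.01412264, -0.00871405,  0.01111544]), 'opening': 0.9984631737460309}
```

View pics/top0.png

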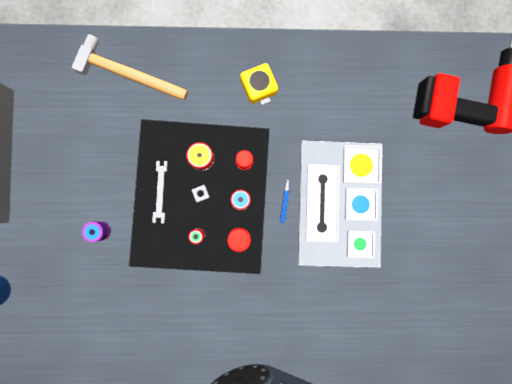

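View pics/scene0.png

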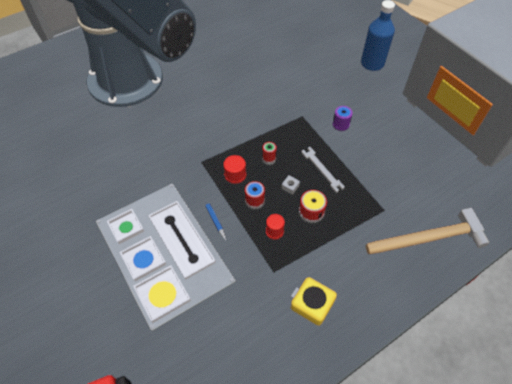

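View pics/wrist0.png

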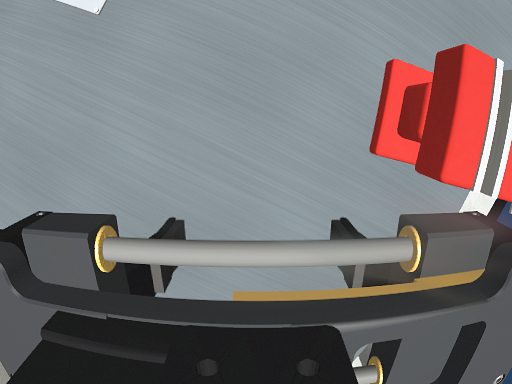

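The top view shows the candidates. The saws are yellow (200,155), blue (241,199) and green (196,236). The look-alikes are the caps at (244,160) and (239,240) and the purple cup at (93,231). The spanner is at (160,192) and the trough at (323,203). The bays are yellow (361,165), blue (361,204) and green (360,244). I'll choose by disc colour, then measure and check with a crop.

```bash
cat > m.py <<'E'
from h import *
def comps(c,lo,hi,mina=15):
    hsv=cv2.cvtColor(c['pixels'],cv2.COLOR_RGB2HSV); m=cv2.inRange(hsv,lo,hi)
    n,l,s,ce=cv2.connectedComponentsWithStats(m); out=[]
    for i in range(1,n):
        if s[i,4]>=mina: out.append((ce[i].round(1),s[i,4],s[i,:4],l==i))
    return out
E
python3 - <<'E'
from m import *
for nm in ['top0','scene0']:
  c=load(nm)
  for k,lo,hi in [('yel',(22,150,120),(35,255,255)),('blue',(95,120,120),(112,255,255)),('green',(55,120,60),(85,255,255)),('red',(0,180,120),(4,255,255)),('white',(0,0,150),(179,40,255)),('blk',(0,0,0),(179,255,30))]:
    for ce,a,bb,_ in comps(c,lo,hi):
      print(nm,k,ce,a,bb,'z51',onz(c,*ce,.051)[:2].round(4),'z9',onz(c,*ce,.009)[:2].round(4))
c=load('top0')
crop=c['pixels'][110:280,125:390,::-1]
cv2.imwrite('pics/crop0.png',cv2.resize(crop,None,fx=3,fy=3,interpolation=cv2.INTER_CUBIC))
E
```

```text
top0 yel [259.5  83.3] 575 [241  63  37  40] z51 [0.798  0.0291] z9 [0.8138 0.0271]
top0 yel [361.  164.7] 372 [351 154  21  22] z51 [ 0.6162 -0.196 ] z9 [ 0.6221 -0.2103]
top0 blue [284.2 206.5] 164 [280 191   9  32] z51 [ 0.5237 -0.024 ] z9 [ 0.5247 -0.0289]
top0 blue [360.2 204. ] 229 [352 196  17  17] z51 [ 0.5288 -0.1926] z9 [ 0.5301 -0.2066]
top0 blue [ 91.6 231.6] 147 [ 85 225  14  14] z51 [0.471  0.3899] z9 [0.4691 0.4074]
top0 green [359.7 243.6] 110 [354 238  12  12] z51 [ 0.4418 -0.1898] z9 [ 0.4384 -0.2037]
top0 red [501.4  99.7] 1324 [485  64  27  70] z51 [ 0.7659 -0.5228] z9 [ 0.78   -0.5547]
top0 red [442.4 101. ] 1320 [420  74  40  54] z51 [ 0.7617 -0.3854] z9 [ 0.7755 -0.4098]
top0 red [244.5 161.2] 122 [236 150  17  20] z51 [0.6234 0.0628] z9 [0.6297 0.0625]
top0 red [207.4 163.6] 38 [199 154  14  15] z51 [0.6179 0.1439] z9 [0.624 0.148]
top0 red [201.4 232.8] 20 [197 229   7  11] z51 [0.4672 0.1562] z9 [0.4651 0.161 ]
top0 red [238.9 241.4] 259 [227 228  24  24] z51 [0.4482 0.0752] z9 [0.4451 0.0756]
top0 white [269.1  14.2] 14881 [  0   0 512  34] z51 [0.9568 0.00
[... 9962 characters left out ...]
white [164.6 253.2] 9490 [ 96 184 139 146] z51 [ 0.5675 -0.1673] z9 [ 0.5453 -0.1638]
scene0 white [475.  224.7] 381 [462 208  27  36] z51 [0.8798 0.4062] z9 [0.8735 0.4389]
scene0 white [222.1 233.4] 24 [220 230   5   9] z51 [ 0.5949 -0.0465] z9 [ 0.5741 -0.0369]
scene0 white [448.6 334.8] 8997 [342 251 170 133] z51 [1.009 0.185] z9 [1.0092 0.2064]
scene0 white [294.6 292. ] 34 [291 288   8  10] z51 [0.7833 0.0013] z9 [0.7721 0.0133]
scene0 white [505.  351.9] 212 [494 339  18  26] z51 [1.0876 0.2456] z9 [1.0918 0.2701]
scene0 white [489.6 348.6] 20 [487 345   5   8] z51 [1.068  0.2273] z9 [1.0713 0.2509]
scene0 white [509.8 373.7] 38 [507 366   5  17] z51 [1.1167 0.2223] z9 [1.1224 0.2456]
```

View pics/crop0.png

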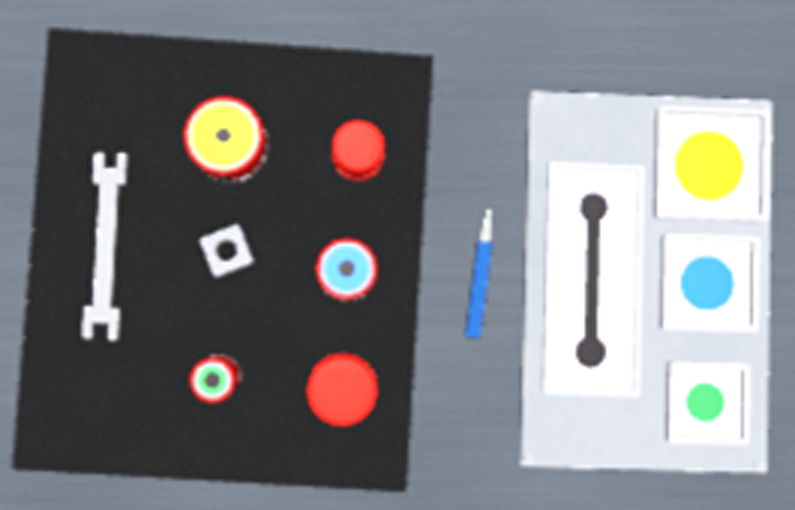

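The crop confirms it: the yellow, blue and green discs each have a steel edge and centre hole, and the caps have plain red tops. Next I'll measure the saw tops and the spanner more precisely.

```bash
python3 - <<'E'
from m import *
for nm in ['top0','scene0']:
  c=load(nm); hsv=cv2.cvtColor(c['pixels'],cv2.COLOR_RGB2HSV)
  for k,lo,hi in [('yel',(18,60,120),(38,255,255)),('blue',(88,50,120),(112,255,255)),('green',(45,50,60),(88,255,255))]:
    for ce,a,bb,_ in comps(c,lo,hi,12):
      o=onz(c,*ce,.051)
      if .4<o[0]<.7 and .03<o[1]<.2: print(nm,k,ce,a,bb,o[:2].round(4))
  # spanner
  for ce,a,bb,m in comps(c,(0,0,110),(179,60,255),150):
      p=onz(c,*ce,.013)
      if .5<p[0]<.6 and .2<p[1]<.3:
          ys,xs=np.nonzero(m); P=np.array([onz(c,x,y,.013)[:2] for x,y in zip(xs,ys)])
          r=cv2.minAreaRect((P*1000).astype(np.float32)); print('spanner',nm,a,P.mean(0).round(4),r)
  # trough mark
  m=cv2.inRange(hsv,(0,0,0),(179,255,110)); n,l,s,ce=cv2.connectedComponentsWithStats(m)
  for i in range(1,n):
      p=onz(c,*ce[i],.009)
      if 60<s[i,4]<1500 and -.2<p[1]<-.05 and .4<p[0]<.65:
          ys,xs=np.nonzero(l==i); P=np.array([onz(c,x,y,.009)[:2] for x,y in zip(xs,ys)])
          print('mark',nm,s[i],p.round(4),cv2.minAreaRect((P*1000).astype(np.float32)))
E
```

```text
top0 yel [198.8 154.4] 333 [188 144  23  21] [0.6381 0.1627]
top0 blue [240. 199.] 158 [233 192  15  15] [0.5403 0.0727]
top0 green [195.1 236.1] 56 [191 232   9   9] [0.4602 0.1697]
spanner top0 489 [0.5582 0.2555] ((559.6541137695312, 255.8859100341797), (27.592609405517578, 143.04721069335938), 87.65483093261719)
mark top0 [318 175   9  57 234] [ 0.5311 -0.1169  0.009 ] ((532.8117065429688, -117.01013946533203), (16.55936050415039, 130.1436004638672), 88.07099914550781)
scene0 yel [313.4 200.1] 317 [303 191  22  19] [0.6378 0.1624]
scene0 blue [254.4 189. ] 122 [248 184  14  12] [0.5404 0.0721]
scene0 green [269.1 146.6] 41 [265 144   9   6] [0.4597 0.1692]
spanner scene0 372 [0.5628 0.2545] ((561.2431640625, 255.06112670898438), (28.141281127929688, 142.90048217773438), 87.81126403808594)
mark scene0 [165 216  33  47 258] [ 0.5356 -0.1177  0.009 ] ((533.263427734375, -117.25379180908203), (19.757394790649414, 131.56704711914062), 88.47869873046875)
```

>>> send_rows(moves=[0,0,-7.15,1.4,4.0,-0.4,1,0,0,-7.15,1.4,4.0,-0.4,1,0,0,-7.15,1.4,4.0,-0.4,1,0,0,-7.15,1.4,4.0,-0.4,1,0,0,0,1.4,4.0,-0.4,1,0,0,0,1.4,4.0,-0.4,1,0,0,0,1.4,4.0,-0.4,1,0,0,0,1.4,4.0,-0.4,1,0,0,0,1.4,4.0,-0.4,1,0,0,0,1.4,4.0,-0.4,1,0,0,0,1.4,4.0,-0.4,1,0,0,0,1.4,4.0,-0.4,1,0,0,0,1.4,4.0,-0.4,1,0,0,0,1.4,4.0,-0.4,1,0,0,0,1.4,4.0,-0.4,1,0,0,0,1.4,4.0,-0.4,1,0,0,0,1.4,4.0,-0.4,1,0,0,0,1.4,4.0,-0.4,1,0,0,0,1.4,4.0,-0.4,1,0,0,0,0.0,0.0,0,1])

```text
time_s: 2.15
position: [0.5443, 0.2042, 0.146]
tcp_rot: [[0.999, -0.035, 0.002], [-0.035, -0.999, 0.002], [0.002, -0.002, -1.0]]
force: [0.0, -0.1, 0.2]
opening: 0.996
```

>>> send_rows(moves=[0,0,0,0.8,2.6,-2,1,0,0,0,0.8,2.5,-2,1,0,0,0,0,0,0,1,0,0,0,0,0,0,1])

```text
time_s: 2.55
position: [0.5579, 0.25, 0.1059]
tcp_rot: [[0.999, -0.04, -0.002], [-0.04, -0.999, -0.001], [-0.002, 0.001, -1.0]]
force: [0.2, -0.4, -0.3]
opening: 0.999
```

```bash
python3 - <<'E'
from m import *
c=snap('wrist','w1'); print(read_state()['position'],c['tvec'])
E
```

```text
[0.55834786 0.24967348 0.10655746] [0.27081215 0.52860082 0.41300805]
```

View pics/w1.png

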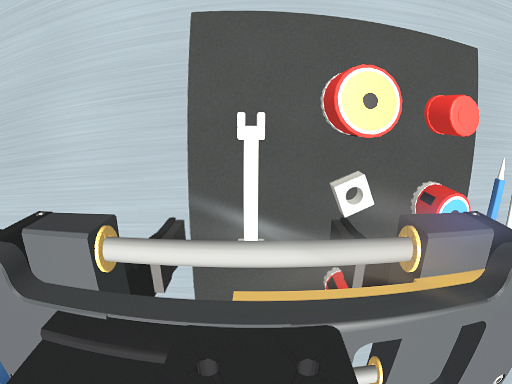

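The wrist view shows the spanner shank at column 251, between jaws centred near column 258. That puts it about 5 mm to +y, matching the measured offset. I'll correct that and descend.

>>> send_rows(moves=[0,0,0,0.1,0.5,-2.5,1,0,0,0,0,0,-2.5,1,0,0,0,0,0,-2,1,0,0,0,0,0,-1.5,1,0,0,0,0,0,0,1,0,0,0,0,0,0,1])

```text
time_s: 3.2
position: [0.5603, 0.2551, 0.0222]
tcp_rot: [[0.999, -0.041, 0.001], [-0.041, -0.999, 0.0], [0.001, -0.0, -1.0]]
force: [0.5, 0.4, 0.0]
opening: 1.0
```

>>> send_rows(moves=[0,0,0,0,0,-0.8,1,0,0,0,0,0,-0.8,1,0,0,0,0,0,0,1,0,0,0,0,0,0,-1,0,0,0,0,0,0,-1,0,0,0,0,0,0,-1,0,0,0,0,0,0,-1,0,0,0,0,0,0,-1,0,0,0,0,0,0,-1,0,0,0,0,0,0,-1,0,0,0,0,0,0,-1,0,0,0,0,0,0,-1])

```text
time_s: 4.4
position: [0.5598, 0.2557, 0.0056]
tcp_rot: [[0.999, -0.04, -0.0], [-0.04, -0.999, 0.0], [-0.0, 0.0, -1.0]]
force: [0.1, -0.5, 0.1]
opening: 0.26
```

>>> send_rows(moves=[0,0,0,0,0,0,-1,0,0,0,0,0,0,-1,0,0,0,0,0,0,-1,0,0,0,0,0,0,-1])

```text
time_s: 4.8
position: [0.5598, 0.2557, 0.0055]
tcp_rot: [[0.999, -0.04, 0.0], [-0.04, -0.999, 0.0], [0.0, -0.0, -1.0]]
force: [0.1, 0.3, -0.6]
opening: 0.145
```

>>> send_rows(moves=[0,0,0,0,0,1,-1,0,0,0,0,0,2,-1,0,0,0,0,0,3,-1,0,0,0,0,0,3,-1,0,0,0,0,0,2,-1,0,0,0,0,0,0,-1,0,0,0,0,0,0,-1])

```text
time_s: 5.5
position: [0.5596, 0.2556, 0.1159]
tcp_rot: [[0.999, -0.04, 0.0], [-0.04, -0.999, 0.0], [0.0, -0.0, -1.0]]
force: [-0.1, 0.4, -1.0]
opening: 0.144
```

```bash
python3 - <<'E'
from m import *
c=snap('scene','s1')
cv2.imwrite('pics/s1c.png',cv2.resize(c['pixels'][60:260,180:440,::-1],None,fx=3,fy=3))
E
```

```text
(no output)
```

View pics/s1c.png

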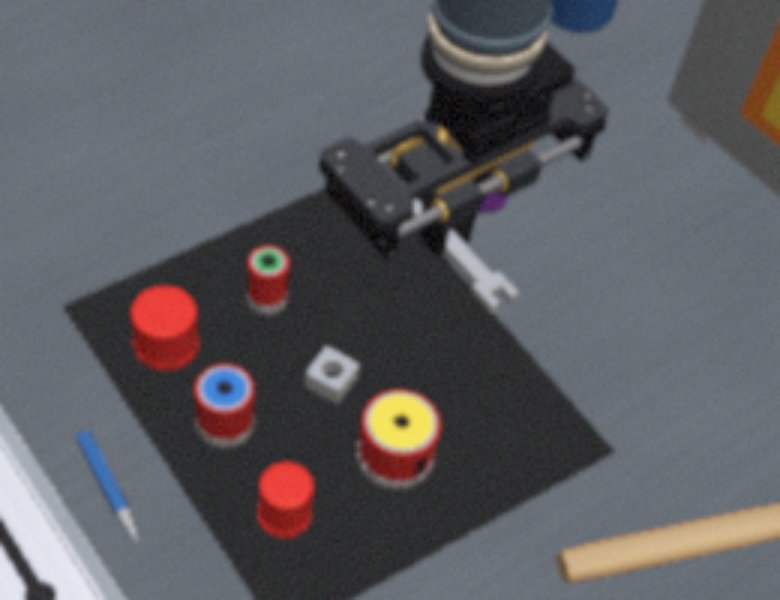

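The spanner is held flat in the jaws (crop near 480,270). Next I'll carry it to the trough at (0.533,-0.117).

>>> send_rows(moves=[0,0,0,-0.1,-1.6,0,-1,0,0,0,-0.2,-3,0,-1,0,0,0,-0.2,-3,0,-1,0,0,0,-0.2,-3,0,-1,0,0,0,-0.2,-3,0,-1,0,0,0,-0.2,-3,0,-1,0,0,0,-0.2,-3,0,-1,0,0,0,-0.2,-3,0,-1,0,0,0,-0.2,-3,0,-1,0,0,0,-0.2,-3,0,-1,0,0,0,-0.2,-3,0,-1,0,0,0,-0.2,-3,0,-1,0,0,0,-0.2,-1.6,0,-1,0,0,0,-0.2,-1,0,-1,0,0,0,0,0,0,-1,0,0,0,0,0,0,-1])

```text
time_s: 7.15
position: [0.5323, -0.1155, 0.1152]
tcp_rot: [[0.999, -0.04, -0.001], [-0.04, -0.999, 0.001], [-0.001, -0.001, -1.0]]
force: [0.1, -0.3, -1.0]
opening: 0.144
```

>>> send_rows(moves=[0,0,0,0,-0.15,-2,-1,0,0,0,0,0,-2.5,-1,0,0,0,0,0,-2,-1,0,0,0,0,0,-1.5,-1,0,0,0,0,0,-1,-1,0,0,0,0,0,-0.7,-1,0,0,0,0,0,-0.4,-1,0,0,0,0,0,-0.2,-1,0,0,0,0,0,0,-1,0,0,0,0,0,0,-1])

```text
time_s: 8.15
position: [0.5332, -0.118, 0.013]
tcp_rot: [[0.999, -0.04, 0.001], [-0.04, -0.999, -0.0], [0.001, 0.0, -1.0]]
force: [0.4, -0.3, -1.2]
opening: 0.145
```

Next I'll lower the last 1 mm, open only part way (about 28 mm, so the fingers stay inside the trough) and rise.

>>> send_rows(moves=[0,0,0,0,0,-0.1,-1,0,0,0,0,0,0,-1,0,0,0,0,0,0,-0.36,0,0,0,0,0,0,-0.36,0,0,0,0,0,0,-0.36,0,0,0,0,0,0,-0.36,0,0,0,0,0,0,-0.36,0,0,0,0,0,1,-0.36,0,0,0,0,0,2,-0.36,0,0,0,0,0,3,-0.36,0,0,0,0,0,3,1,0,0,0,0,0,0,1])

```text
time_s: 9.35
position: [0.5356, -0.1189, 0.1059]
tcp_rot: [[0.999, -0.04, 0.008], [-0.04, -0.999, -0.004], [0.008, 0.003, -1.0]]
force: [1.0, -0.4, -1.0]
opening: 0.428
```

>>> send_rows(moves=[0,0,0,0.1,1.5,0,1,0,0,0,0.1,3,0,1,0,0,0,0.1,3,0,1,0,0,0,0.1,3,0,1,0,0,0,0.1,3,0,1,0,0,0,0.1,3,0,1,0,0,0,0.1,1.5,0,1,0,0,0,0,1,0,1,0,0,0,0,0,0,1,0,0,0,0,0,0,1])

```text
time_s: 10.35
position: [0.5397, 0.0716, 0.1013]
tcp_rot: [[0.999, -0.041, -0.0], [-0.041, -0.999, -0.0], [-0.0, 0.0, -1.0]]
force: [-0.1, -0.6, -0.4]
opening: 0.999
```

```bash
python3 - <<'E'
from m import *
c=snap('scene','s2')
cv2.imwrite('pics/s2c.png',cv2.resize(c['pixels'][100:340,80:360,::-1],None,fx=2.5,fy=2.5))
E
```

```text
(no output)
```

View pics/s2c.png

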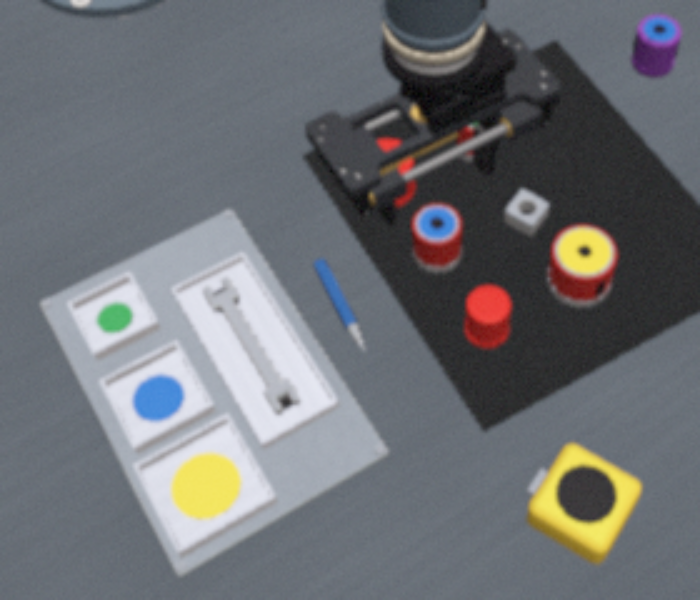

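The spanner lies flat in the trough (crop 250,345), and the jaws straddle the blue saw's line. I'll pick saw_m with the TCP at 0.022, so the fingertips end about 19 mm above the teeth.

>>> send_rows(moves=[0,0,0,0,0.1,-2,1,0,0,0,0,0,-2,1,0,0,0,0,0,-2,1,0,0,0,0,0,-1.2,1,0,0,0,0,0,-0.7,1,0,0,0,0,0,0,1,0,0,0,0,0,0,-1,0,0,0,0,0,0,-1,0,0,0,0,0,0,-1,0,0,0,0,0,0,-1,0,0,0,0,0,0,-1,0,0,0,0,0,0,-1,0,0,0,0,0,0,-1,0,0,0,0,0,0,-1,0,0,0,0,0,0,-1])

```text
time_s: 11.9
position: [0.5399, 0.0732, 0.0227]
tcp_rot: [[0.999, -0.04, 0.0], [-0.04, -0.999, -0.0], [0.0, 0.0, -1.0]]
force: [-0.2, -0.6, 2.2]
opening: 0.498
```

>>> send_rows(moves=[0,0,0,0,0,1,-1,0,0,0,0,0,2,-1,0,0,0,0,0,3,-1,0,0,0,0,0,2,-1,0,0,0,-0.1,-2,0,-1,0,0,0,-0.1,-3,0,-1,0,0,0,-0.1,-3,0,-1,0,0,0,-0.1,-3,0,-1,0,0,0,-0.1,-3,0,-1,0,0,0,-0.1,-3,0,-1,0,0,0,-0.1,-3,0,-1,0,0,0,-0.1,-3,0,-1,0,0,0,-0.1,-3,0,-1,0,0,0,-0.1,-2,0,-1,0,0,0,0,0,0,-1,0,0,0,0,0,0,-1])

```text
time_s: 13.5
position: [0.5293, -0.2066, 0.1026]
tcp_rot: [[0.999, -0.042, -0.001], [-0.042, -0.999, 0.001], [-0.001, -0.001, -1.0]]
force: [-0.4, 0.3, -2.4]
opening: 0.496
```

>>> send_rows(moves=[0,0,0,0,0,-2,-1,0,0,0,0,0,-2,-1,0,0,0,0,0,-1.5,-1,0,0,0,0,0,-1,-1,0,0,0,0,0,-0.5,-1,0,0,0,0,0,-0.3,-1,0,0,0,0,0,0,-1,0,0,0,0,0,0,-1])

```text
time_s: 14.3
position: [0.5302, -0.2069, 0.0301]
tcp_rot: [[0.999, -0.04, 0.001], [-0.04, -0.999, -0.001], [0.001, 0.001, -1.0]]
force: [-0.0, -0.5, -2.1]
opening: 0.498
```

>>> send_rows(moves=[0,0,0,0,0,-0.1,-1,0,0,0,0,0,0,-1,0,0,0,0,0,0,1,0,0,0,0,0,0,1,0,0,0,0,0,0,1,0,0,0,0,0,0,1,0,0,0,0,0,0,1,0,0,0,0,0,1,1,0,0,0,0,0,2,1,0,0,0,0,0,3,1,0,0,0,0,0,2,1,0,0,0,0,0,0,1,0,0,0,0,0,0,1])

```text
time_s: 15.6
position: [0.5299, -0.2068, 0.1091]
tcp_rot: [[0.999, -0.04, 0.001], [-0.04, -0.999, -0.001], [0.001, 0.001, -1.0]]
force: [-0.5, 0.2, -0.9]
opening: 1.0
```

>>> send_rows(moves=[0,0,0,0.8,2.8,0,1,0,0,0,0.8,2.8,0,1,0,0,0,0.8,2.8,0,1,0,0,0,0.8,2.8,0,1,0,0,0,0.8,2.8,0,1,0,0,0,0.8,2.8,0,1,0,0,0,0.8,2.8,0,1,0,0,0,0.8,2.8,0,1,0,0,0,0.8,2.8,0,1,0,0,0,0.8,2.8,0,1,0,0,0,0.8,2.8,0,1,0,0,0,0.8,2.8,0,1,0,0,0,0.8,2.0,0,1,0,0,0,0.4,1.3,0,1,0,0,0,0,0,0,1,0,0,0,0,0,0,1])

```text
time_s: 17.2
position: [0.6369, 0.1616, 0.1076]
tcp_rot: [[0.999, -0.04, -0.002], [-0.04, -0.999, -0.001], [-0.002, 0.001, -1.0]]
force: [-0.1, -0.1, 0.7]
opening: 1.002
```

```bash
python3 - <<'E'
from m import *
c=snap('wrist','w3'); 
c=snap('top','t3')
cv2.imwrite('pics/t3c.png',cv2.resize(c['pixels'][110:290,125:395,::-1],None,fx=2.8,fy=2.8))
E
```

```text
(no output)
```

View pics/t3c.png

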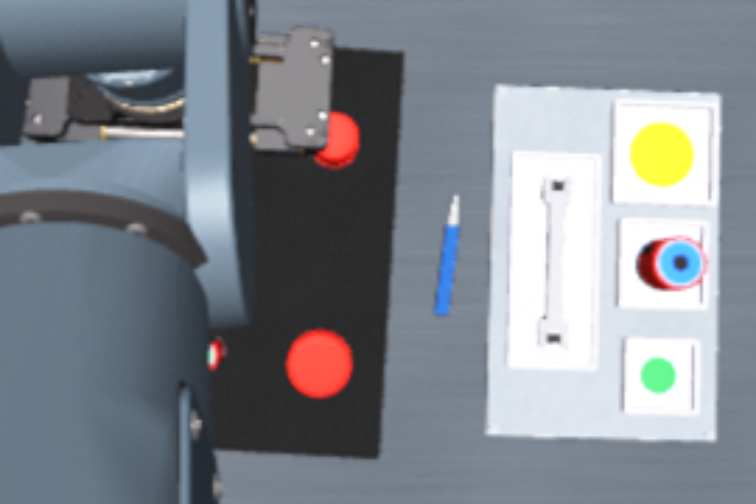

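View pics/w3.png

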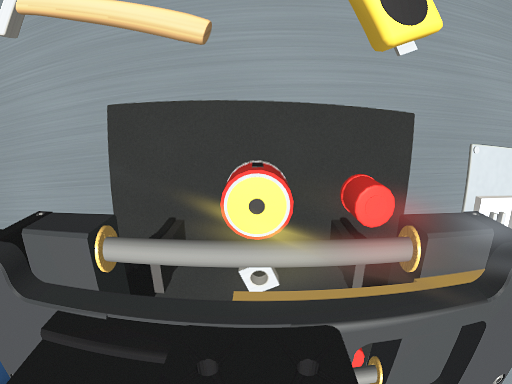

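In the top crop, saw_m stands in its bay (about 672,263) and the spanner lies in the trough. In the wrist view the yellow saw (257,206) is centred between the jaws at about column 258. I'll descend on saw_l.

>>> send_rows(moves=[0,0,0,0.1,0.1,-2,1,0,0,0,0,0,-2,1,0,0,0,0,0,-2,1,0,0,0,0,0,-1.5,1,0,0,0,0,0,-1,1,0,0,0,0,0,0,1,0,0,0,0,0,0,-1,0,0,0,0,0,0,-1,0,0,0,0,0,0,-1,0,0,0,0,0,0,-1,0,0,0,0,0,0,-1,0,0,0,0,0,0,-1,0,0,0,0,0,0,-1,0,0,0,0,0,0,-1])

```text
time_s: 18.7
position: [0.6391, 0.1632, 0.0241]
tcp_rot: [[0.999, -0.04, 0.001], [-0.04, -0.999, -0.0], [0.001, 0.0, -1.0]]
force: [-0.9, -0.8, 4.5]
opening: 0.649
```

>>> send_rows(moves=[0,0,0,0,0,1,-1,0,0,0,0,0,2,-1,0,0,0,0,0,3,-1,0,0,0,0,0,2,-1,0,0,0,-0.1,-1.8,0,-1,0,0,0,-0.1,-3,0,-1,0,0,0,-0.1,-3,0,-1,0,0,0,-0.1,-3,0,-1,0,0,0,-0.1,-3,0,-1,0,0,0,-0.1,-3,0,-1,0,0,0,-0.1,-3,0,-1,0,0,0,-0.2,-3,0,-1,0,0,0,-0.2,-3,0,-1,0,0,0,-0.2,-3,0,-1,0,0,0,-0.2,-3,0,-1,0,0,0,-0.1,-3,0,-1,0,0,0,-0.1,-1.5,0,-1,0,0,0,0,-1,0,-1,0,0,0,0,0,0,-1,0,0,0,0,0,0,-1])

```text
time_s: 20.7
position: [0.6214, -0.2087, 0.1031]
tcp_rot: [[0.999, -0.04, -0.001], [-0.04, -0.999, 0.001], [-0.001, -0.001, -1.0]]
force: [0.0, 0.2, -2.4]
opening: 0.649
```

>>> send_rows(moves=[0,0,0,0,-0.1,-2,-1,0,0,0,0,0,-2,-1,0,0,0,0,0,-1.5,-1,0,0,0,0,0,-1,-1,0,0,0,0,0,-0.5,-1,0,0,0,0,0,-0.2,-1,0,0,0,0,0,0,-1,0,0,0,0,0,0,-1])

```text
time_s: 21.5
position: [0.6224, -0.2111, 0.0323]
tcp_rot: [[0.999, -0.04, 0.001], [-0.04, -0.999, -0.001], [0.001, 0.001, -1.0]]
force: [0.6, -0.2, -1.5]
opening: 0.648
```

>>> send_rows(moves=[0,0,0,0,0,-0.1,-1,0,0,0,0,0,-0.1,-1,0,0,0,0,0,0,-1])

```text
time_s: 21.8
position: [0.6221, -0.2111, 0.0301]
tcp_rot: [[0.999, -0.04, 0.001], [-0.04, -0.999, -0.001], [0.001, 0.0, -1.0]]
force: [0.5, -0.1, 0.5]
opening: 0.651
```

>>> send_rows(moves=[0,0,0,0,0,0,1,0,0,0,0,0,0,1,0,0,0,0,0,0,1,0,0,0,0,0,0,1,0,0,0,0,0,0,1,0,0,0,0,0,1,1,0,0,0,0,0,2,1,0,0,0,0,0,3,1,0,0,0,0,0,2,1])

```text
time_s: 22.7
position: [0.6226, -0.2112, 0.112]
tcp_rot: [[0.999, -0.04, 0.002], [-0.04, -0.999, -0.001], [0.002, 0.001, -1.0]]
force: [1.2, 0.1, -0.4]
opening: 0.997
```

>>> send_rows(moves=[0,0,0,-1.1,2.6,0,1,0,0,0,-1.1,2.6,0,1,0,0,0,-1.1,2.6,0,1,0,0,0,-1.1,2.6,0,1,0,0,0,-1.1,2.6,0,1,0,0,0,-1.1,2.6,0,1,0,0,0,-1.1,2.6,0,1,0,0,0,-1.1,2.6,0,1,0,0,0,-1.1,2.6,0,1,0,0,0,-1.1,2.6,0,1,0,0,0,-1.1,2.6,0,1,0,0,0,-1.1,2.6,0,1,0,0,0,-1.1,2.6,0,1,0,0,0,-1.1,2.6,0,1,0,0,0,-0.8,1.6,0,1,0,0,0,0,0,0,1,0,0,0,0,0,0,1])

```text
time_s: 24.4
position: [0.4603, 0.1693, 0.1101]
tcp_rot: [[0.999, -0.039, 0.002], [-0.039, -0.999, -0.0], [0.002, 0.0, -1.0]]
force: [0.9, 0.2, -0.1]
opening: 1.004
```

```bash
python3 - <<'E'
from m import *
c=snap('wrist','w4'); 
c=snap('scene','s4')
cv2.imwrite('pics/s4c.png',cv2.resize(c['pixels'][100:340,80:360,::-1],None,fx=2.5,fy=2.5))
E
```

```text
(no output)
```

View pics/s4c.png

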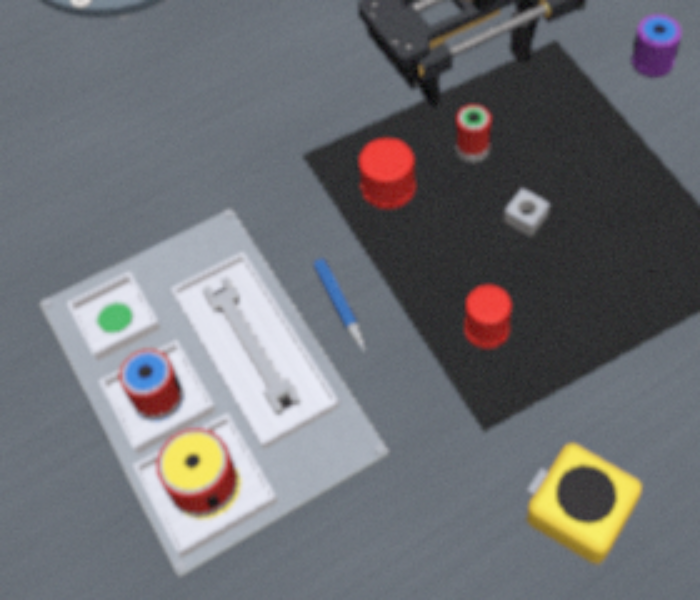

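View pics/w4.png

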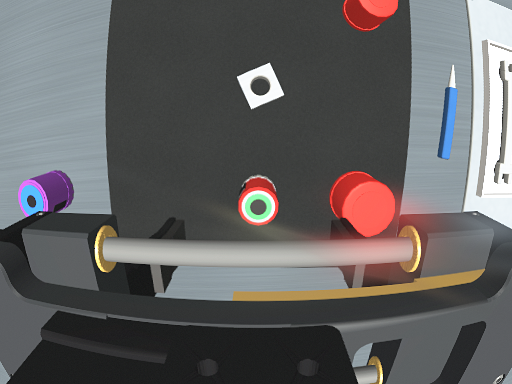

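Both placed saws stand upright in their bays. The green saw (258,207) is centred between the jaws, but the large cap is close on the right. I'll narrow the jaws first and then descend.

>>> send_rows(moves=[0,0,0,0,0,0,0.4,0,0,0,0,0,0,0.4,0,0,0,0,0,0,0.4,0,0,0,0,0,0,0.4,0,0,0,0,0,-2,0.4,0,0,0,0,0,-2,0.4,0,0,0,0,0,-2,0.4,0,0,0,0,0,-1.5,0.4,0,0,0,0,0,-1.2,0.4,0,0,0,0,0,0,0.4,0,0,0,0,0,0,-1,0,0,0,0,0,0,-1,0,0,0,0,0,0,-1,0,0,0,0,0,0,-1,0,0,0,0,0,0,-1,0,0,0,0,0,0,-1,0,0,0,0,0,0,-1,0,0,0,0,0,0,-1])

```text
time_s: 26.3
position: [0.4601, 0.1692, 0.023]
tcp_rot: [[0.999, -0.04, 0.001], [-0.04, -0.999, 0.0], [0.001, -0.0, -1.0]]
force: [-0.8, 0.2, 5.6]
opening: 0.356
```

>>> send_rows(moves=[0,0,0,0,0,1,-1,0,0,0,0,0,2,-1,0,0,0,0,0,3,-1,0,0,0,0,0,2,-1,0,0,0,0,0,1,-1,0,0,0,-0.2,-1.8,0,-1,0,0,0,-0.2,-3,0,-1,0,0,0,-0.2,-3,0,-1,0,0,0,-0.2,-3,0,-1,0,0,0,-0.2,-3,0,-1,0,0,0,-0.2,-3,0,-1,0,0,0,-0.2,-3,0,-1,0,0,0,-0.2,-3,0,-1,0,0,0,-0.2,-3,0,-1,0,0,0,-0.2,-3,0,-1,0,0,0,-0.2,-3,0,-1,0,0,0,0,-3,0,-1,0,0,0,0,-1.5,0,-1,0,0,0,0,-1,0,-1,0,0,0,0,0,0,-1])

```text
time_s: 28.3
position: [0.4378, -0.2043, 0.1124]
tcp_rot: [[0.999, -0.042, -0.0], [-0.042, -0.999, 0.0], [-0.0, -0.0, -1.0]]
force: [0.3, 0.1, 0.2]
opening: 0.359
```

>>> send_rows(moves=[0,0,0,0,0,0,-1])

```text
time_s: 28.4
position: [0.4373, -0.2026, 0.1123]
tcp_rot: [[0.999, -0.04, -0.001], [-0.04, -0.999, 0.001], [-0.001, -0.001, -1.0]]
force: [0.7, 0.7, -1.3]
opening: 0.362
```

>>> send_rows(moves=[0,0,0,0.1,-0.1,-2,-1,0,0,0,0,0,-2,-1,0,0,0,0,0,-2,-1,0,0,0,0,0,-1.2,-1,0,0,0,0,0,-0.6,-1,0,0,0,0,0,-0.3,-1,0,0,0,0,0,0,-1,0,0,0,0,0,0,-1])

```text
time_s: 29.2
position: [0.4392, -0.205, 0.0321]
tcp_rot: [[0.999, -0.04, 0.001], [-0.04, -0.999, -0.001], [0.001, 0.001, -1.0]]
force: [0.2, -0.9, -0.8]
opening: 0.361
```

>>> send_rows(moves=[0,0,0,0,0,-0.1,-1,0,0,0,0,0,-0.1,-1,0,0,0,0,0,0,-1,0,0,0,0,0,0,-1])

```text
time_s: 29.6
position: [0.4388, -0.2049, 0.0297]
tcp_rot: [[0.999, -0.041, 0.0], [-0.041, -0.999, -0.0], [0.0, 0.0, -1.0]]
force: [-0.6, -0.1, -0.9]
opening: 0.363
```

Within about 1 mm of the floor. I'll lower a touch more, release, rise and move off so I can inspect.

>>> send_rows(moves=[0,0,0,0,0,-0.05,-1,0,0,0,0,0,0,-1,0,0,0,0,0,0,0.6,0,0,0,0,0,0,0.6,0,0,0,0,0,0,0.6,0,0,0,0,0,0,0.6,0,0,0,0,0,0,0.6,0,0,0,0,0,0,0.6,0,0,0,0,0,1,0.6,0,0,0,0,0,2,0.6,0,0,0,0,0,3,0.6,0,0,0,0,0,3,0.6,0,0,0,0,0,3,0.6,0,0,0,0,-4,0,0.6,0,0,0,0,-4,0,0.6,0,0,0,0,-4,0,0.6,0,0,0,0,-4,0,0.6,0,0,0,0,-4,0,0.6,0,0,0,0,-4,0,0.6,0,0,0,0,0,0,0.6])

```text
time_s: 31.6
position: [0.4389, -0.4513, 0.1502]
tcp_rot: [[0.999, -0.044, 0.003], [-0.044, -0.999, -0.007], [0.003, 0.006, -1.0]]
force: [0.2, -0.8, 0.8]
opening: 0.798
```

```bash
python3 - <<'E'
from m import *
for n in ['scene','top']:
  c=snap(n,n+'5')
  for k,lo,hi in [('yel',(18,60,120),(38,255,255)),('blue',(88,50,120),(112,255,255)),('green',(45,50,60),(88,255,255))]:
    for ce,a,bb,_ in comps(c,lo,hi,12):
      o=onz(c,*ce,.057)
      if .4<o[0]<.7 and -.26<o[1]<-.15: print(n,k,ce,a,o[:2].round(4))
  for ce,a,bb,_ in comps(c,(0,180,120),(4,255,255),60): 
      o=onz(c,*ce,.04)
      if 0<o[1]<.2: print('red',ce,a,load(n+'0') is not None)
s=read_state();print(s['position'],s['time_s'])
a=load('scene5')['pixels'][100:340,80:360,::-1];b=load('top5')['pixels'][110:290,125:395,::-1]
cv2.imwrite('pics/f1.png',cv2.resize(a,None,fx=2.5,fy=2.5));cv2.imwrite('pics/f2.png',cv2.resize(b,None,fx=2.8,fy=2.8))
E
```

```text
scene yel [156.4 284. ] 432 [ 0.6202 -0.2121]
scene yel [169.9 300.2] 49 [ 0.6639 -0.206 ]
scene blue [137.7 248.5] 168 [ 0.5303 -0.208 ]
scene green [119.4 215.6] 59 [ 0.4378 -0.2056]
red [234.8 168.4] 475 True
red [274.9 225.9] 355 True
top yel [368.6 162.3] 331 [ 0.6207 -0.2111]
top yel [352.8 159.1] 16 [ 0.6277 -0.1759]
top blue [367.5 203.3] 158 [ 0.5301 -0.2068]
top green [367.2 245.6] 61 [ 0.4379 -0.2043]
red [244.4 161.3] 118 True
red [238.9 241. ] 206 True
[ 0.43822549 -0.44514818  0.14925238] 31.7
```

View pics/f1.png

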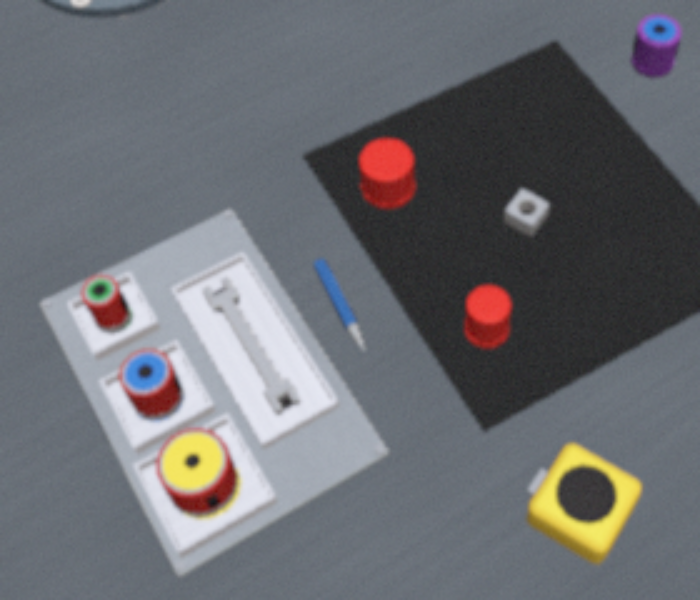

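View pics/f2.png

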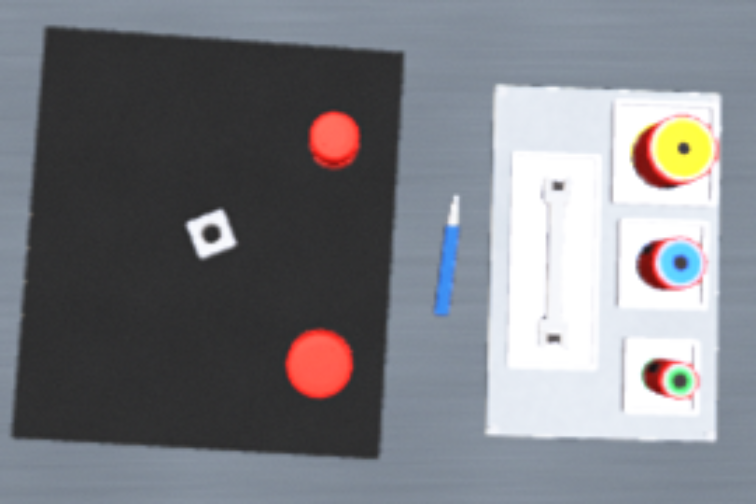

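Both views put every saw top within about 2 mm of its bay centre at the seated height. The spanner is over its mark, and the cap pixels match the start. I'll let the arm come to rest and hand in.

>>> send_rows(moves=[0,0,0,0,0,0,0.6,0,0,0,0,0,0,0.6,0,0,0,0,0,0,0.6,0,0,0,0,0,0,0.6,0,0,0,0,0,0,0.6])

```text
time_s: 32.2
position: [0.439, -0.4444, 0.1492]
tcp_rot: [[0.999, -0.04, 0.0], [-0.04, -0.999, -0.0], [0.0, 0.0, -1.0]]
force: [0.2, -0.1, -0.5]
opening: 0.802
```

```bash
python3 -c "
from h import *
print(hand_in())"
```

```text
the job is handed in; nothing more can be done
None
```

I laid the spanner in the trough and stood the medium, large and small hole saws teeth down in their own bays. The job was handed in at about 32 s of the 106 s allowed; no verdict was reported.

- **Saws:** the last scene and top pictures, measured at the seated height, put each saw top within about 2 mm of its bay centre. All three look upright.
- **Spanner:** it lies flat over its mark in the trough. I checked this by eye and by where the gripper let go, (0.533, -0.118) against a trough centre of (0.533, -0.117). I did not measure it again afterwards.
- **End caps:** the centre of each cap's red patch moved by no more than about half a pixel from the start. In the top view the large cap's patch shrank from 259 to 206 pixels, but its centre did not shift. I took that to be a change in lighting.
- **Contact:** the arm was clear of everything at the end, and no check failed. The wrist forces reported after each move stayed below 6 N, well under the 120 N limit.

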